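# File the vials under the reading arm and hold the arm at its set mark

## Task

Slide the two loose sample vials along the bench, one by one and without lifting or tipping them, into the lane between the guide rails, so that all three vials stand upright in single file, touching one another, against the end stop. Then squeeze the lock button on the grip of the telescoping reading arm, draw the arm out along its sleeve until its pointer stands at the line of the clip on the scale bar, and finish while still holding it there: the arm springs back if you let go. Leave the clip, the mouse, the spare eyepiece and the lens can where they are.

Things in the scene. Friction and masses are not known exactly. Their poses are not given: they have to be found in the camera images.
- fixture: Fixed lane with reading arm. Origin at bench height, middle of the end stop's inner face. y axis: along the lane, from the stop out to the mouth; to the robot's right; x axis: toward the robot (yaw within 0.2 rad of pi). Guide rails 14 mm high, 6 mm thick, 28 mm clear between them, run at x = -17 and +17 mm from y = 0 to 82 mm, then flare outward. The vials stand on the bench itself
- lane_mouth (a point): Middle of the lane's flared mouth on the bench, 112 mm from the end stop (fixture x = 0, y = 112 mm); the mouth is about 60 mm wide there
- sleeve_end (a point): Centre of the open end of the arm's grey outer sleeve, 50 mm over the bench. The sleeve is 30 mm wide and 68 mm high, fixed, parallel to the lane at fixture x = -100 mm, y = -171 to -56 mm
- vial_a: Loose sample vial with a white screw cap, 24 mm in diameter, 54 mm high, 30 g, standing on the bench to the right of the lane; origin at the centre of its underside, z axis up. The cap begins 42 mm up. Same as vial_b: either may go in first
- vial_b: Loose sample vial, same as vial_a
- vial_c: Third vial of the same kind, which stands in the lane against the end stop (within 3 mm) from the start; origin at the centre of its underside. In a tight file the vials' centres are at fixture y = 12, 36 and 60 mm
- boom (a joint): Extension of the reading arm in m: 0 fully in (as it starts, locked), up to 0.100, moving along the fixture's +y axis. A spring pulls it in with 2.5 N at 0, rising to 5 N at 0.100. While locked it gives about 1 to 3 mm and no more
- boom_grip (a point): Middle of the arm's black grip block: 24 mm wide (along fixture x), 34 mm long (y), 34 mm high, standing 34 to 68 mm over the bench; grip it from above across its width. At extension 0 it lies at fixture x = -100, y = 0, z = 51 mm, over a small catch post (top 32 mm over the bench, 10 mm wide, nothing to touch)
- lock_button (a joint): Press of the lock button in m: 0 out, 0.0065 fully in; spring 1.4 N at first, 6 N fully in. Pressed 4 mm or more it frees the arm; let go at extension 0 it locks again. It stands 7 mm proud of the near (+x, robot side) face of the grip block and moves toward -x: gripping the block across its width squeezes it in
- button_face (a point): Middle of the lock button's face, 14 mm x 16 mm, steel, on the near side of the grip block, 51 mm above the bench
- pointer (a point): Tip of the pointer that hangs from the cross arm over the scale bar, 16.5 mm over the bench; moves with the arm. At extension 0 it lies at fixture x = -45, y = -40 mm. The cross arm (top 78 mm over the bench) runs along x, 40 mm behind the grip block's middle (-y)
- head (a point): Underside centre of the black round reading head (26 mm in diameter, 18 mm high, underside 62 mm over the bench) at the end of the cross arm, over the lane's middle line; moves with the arm, at extension 0 it lies at fixture y = -40 mm, behind the end stop
- mark (a point): White line on top of the black clip, 14.5 mm over the bench: the set mark. The clip sits by friction on the steel scale bar (12 mm high, tick every 10 mm, fixture x = -45 mm, y = -67 to 67 mm). The arm is at the mark when pointer and mark have the same fixture y, at an extension of 50 to 85 mm
- mouse_1: Black computer mouse, 107 x 58 x 36 mm, bystander, left of the lane
- objective_can_1: Clear lens can with black cap, 37 mm in diameter, 57 mm high, bystander behind the arm
- spare_eyepiece_1: Black spare eyepiece, 31 mm in diameter, 44 mm high, bystander at the far left
Not all that is in view belongs to the job. Leave any green, purple or yellow look-alike of the vial_a alone.

How it is judged (in metres and radians):
On the way, in this order (a step that is already met when the one before it is completed fails the run):
1. the three vials stand in single file against the end stop, let go (y of vial_c in the frame of fixture between 0.008 and 0.018 m and ((y of vial_a in the frame of fixture between 0.031 and 0.0435 m and y of vial_b in the frame of fixture between 0.054 and 0.069 m) or (y of vial_b in the frame of fixture between 0.031 and 0.0435 m and y of vial_a in the frame of fixture between 0.054 and 0.069 m)) and x of vial_a in the frame of fixture between -0.006 and 0.006 m and angle between each of vial_a, vial_b, vial_c's own z axis and vertical below 0.1 rad and height (world z) of each of vial_a, vial_b, vial_c below 0.006 m and contact force between the fingers and vial_a below 0.2 N and x of vial_b in the frame of fixture between -0.006 and 0.006 m and contact force between the fingers and vial_b below 0.2 N and x of vial_c in the frame of fixture between -0.006 and 0.006 m and contact force between the fingers and vial_c below 0.2 N), for 0.2 s.
2. the lock button is squeezed in while the arm is still home (value of joint lock_button above 0.0045 m and value of joint boom below 0.012 m), for 0.05 s.
3. the arm is drawn out toward the mark (value of joint boom above 0.03 m), for 0.05 s.
At the end, for the whole second after the job is handed in: All three vials upright, at rest, released, within 6 mm of the lane's middle line and 12, 36 and 60 mm from the end stop (at most 6, 7.5, 9 mm farther); pointer within 4 mm of the clip's line, at rest; fingers holding the arm with over 2 N (all of step 1 and linear speed of each of vial_a, vial_b, vial_c below 0.02 m/s and y of pointer in the frame of mark between -0.004 and 0.004 m and velocity of joint boom between -0.01 and 0.01 m/s and contact force between the fingers and boom above 2 N); the arm keeps its last pose, push and grip.
It fails at once if a vial is lifted off the bench (over 12 mm) (height (world z) of any of vial_a, vial_b, vial_c above 0.012 m).
It fails at once if a vial is tipped (over 0.5 rad) (angle between any of vial_a, vial_b, vial_c's own z axis and vertical above 0.5 rad).
It fails at once if the clip is shifted (over 4 mm) (distance of mark from where it was at the start of the episode above 0.004 m).
It fails at once if a bystander is moved (over 20 mm) (distance of any of mouse_1, spare_eyepiece_1, objective_can_1 from where it was at the start of the episode above 0.02 m).
It also fails if it takes over 64 s, if anything falls off the work surface, if the arm or the gripper's body presses on something with over 40 N, if the wrist force passes 120 N, or if a joint passes its speed limit or range.

## Robot

A 6-joint arm with a two-finger parallel gripper is mounted at the origin on a cart in front of the work surface, level with it; the furniture and walls round the work are solid. World frame = base frame: x ahead of the robot, y to its left, z up, the work surface at z = 0. Lengths are in m, angles in degrees, forces in N, time in s.
With the tool pointing down it reaches from about 0.275 to 0.825 m from the base axis. Payload 4.9 kg.
Tool frame: the origin (TCP) lies at the very end of the fingers, on their centre line; the grasp point (between the pads) lies 19 mm behind it; z points along the fingers, y is the line along which they close (so a half turn about z gives the same grasp; the last joint's range is limited). The gripper opens to 85 mm and grips with 20 to 120 N. Pads are 22 mm wide; open, the fingers measure 114 mm over their backs; the gripper's body (76 mm by 85 mm) begins 54 mm behind the grasp point. The pads swing forward as they close: fully open they stand 13 mm farther back than shut.
Start: joints at [-77.762, 18.69, -11.035, 60.275, 0, 82.311], TCP at [0.187, -0.517, 0.231] pointing down, gripper open.
Joint ranges: [-152.03, 152.03], [-55.5, 102.48], [-74.3, 77.21], [-110.64, 120.58], [-84.22, 78.4], [-180, 180]. Speed limits (degrees/s): [147.25, 147.25, 180, 180, 180, 180].

## Interface

Orientations are given as a 3x3 rotation matrix whose columns are the frame's x, y, z axes.
In Python, from bench import ctrl gives the robot as it stands. Calls block until the motion is done:
- ctrl.reach(position, orientation): joint-space move of the TCP to a pose.
- ctrl.line_to(position, rotation=None, v=0.15, guard=None): straight line of the TCP; rotation=None keeps the orientation; v is the mean speed in m/s. With guard (N) it stops when the force on the tool has changed by that much, and returns True; else False.
- ctrl.move_j(angles): joint-space move.
- ctrl.move_gripper(opening, f_grip=None): finger opening in m; f_grip is the grip in N (None keeps the last); returns when the fingers have stopped.
- ctrl.hold(seconds).
- ctrl.inverse_kinematics(position, orientation): joint angles nearest the present ones, or None.
- ctrl.get_state(): the state.
- ctrl.camera(name): name is "scene" or "top"; returns a dict with "frame" (384x512x3 uint8, blue, green, red), "z_map" (384x512 float32, m along the optical axis (not along the pixel's ray), 0 where there is no reading), "vfov" (degrees; the focal length in pixels is half the picture's height over the tangent of half this angle, whatever the lens; pixels are square), "cx", "cy" (the principal point, pixels), "k1" (the pictures are not rectified: a ray, as slopes to the right and down, at radius r is drawn at 1 + k1 r^2 times it, then the intrinsics apply), "pose" (4x4, takes a point from camera to world coordinates). Camera axes: x right, y up, looking along -z (the intrinsics and any distortion apply to the point x, -y, -z); pixel columns grow to the right and rows downward; lengths in m; the calibration is good to about 2 mm. A picture is of the moment at which its call begins.
A pose or a line that the arm cannot do raises ctrl.IKError and nothing moves.
- ctrl.close_job(): hands the job in; it is judged then, once.
The state is a dict: "t": time; "q": joint angles; "dq": joint speeds; "effort": joint torques, N m; "eef_pos": TCP position; "ee_rot": TCP orientation; "wrist_force": force on the tool from outside, world axes, zero at the start; "moment": the same for the moment, N m; "gripper_width": finger opening in m; "grasp_force": force on a finger pad.
Only numpy, scipy, OpenCV 4.12 (cv2) and the standard library are available. Lean on these libraries where they do the work, as an engineer would, in place of code of your own. Each camera call takes 0.05 s, during which the arm holds its last target. There are 200 camera calls.

## Working session

There is one attempt and no reset: what is moved stays moved. The work goes in short steps, each a Python script; the robot and the scene stay as the last script left them, time stands still between calls to the robot, and variables do not carry over. Pictures are saved under pics/ and viewed, at most 10 in all, crops included, and the job is handed in when it is done.

```bash
ls; mkdir -p pics; cat > h.py <<'E'
import numpy as np, cv2
from bench import ctrl
def cam(name):
    c=ctrl.camera(name); return c
def K(c):
    f=c["frame"].shape[0]/2/np.tan(np.radians(c["vfov"])/2)
    return np.array([[f,0,c["cx"]],[0,f,c["cy"]],[0,0,1]])
def ray(c,u,v):
    d=np.array([c["k1"],0,0,0,0.])
    p=cv2.undistortPoints(np.array([[[u,v]]],float),K(c),d)[0,0]
    P=np.array(c["pose"]); r=P[:3,:3]@np.array([p[0],-p[1],-1.]); return P[:3,3],r
def atz(c,u,v,z):
    o,r=ray(c,u,v); return o+r*(z-o[2])/r[2]
def atd(c,u,v):
    o,r=ray(c,u,v); return o+r*c["z_map"][int(round(v)),int(round(u))]
def cloud(c):
    n,m=c["z_map"].shape
    uv=np.stack(np.meshgrid(np.arange(m),np.arange(n)),-1).reshape(-1,1,2).astype(float)
    p=cv2.undistortPoints(uv,K(c),np.array([c["k1"],0,0,0,0.]))[:,0]
    P=np.array(c["pose"]); z=c["z_map"].reshape(-1,1)
    X=np.c_[p[:,:1],-p[:,1:],-np.ones(len(p))]*z
    return (X@P[:3,:3].T+P[:3,3]).reshape(n,m,3)
E
python3 - <<'E'
from h import *
import pickle
for n in("scene","top"):
    c=cam(n); pickle.dump(c,open(n+"0.pkl","wb"))
    cv2.imwrite(f"pics/{n}0.png",cv2.resize(c["frame"],(768,576),interpolation=cv2.INTER_CUBIC))
    print(n,c["vfov"],c["k1"],np.round(c["pose"],3).tolist())
print(ctrl.get_state())
E
```

```text
pics
scene 53.83025554431524 0.012756342309734348 [[0.702, 0.397, -0.592, 0.019], [-0.713, 0.385, -0.586, -0.437], [-0.005, 0.833, 0.553, 0.587], [0.0, 0.0, 0.0, 1.0]]
top 42.146938919623146 -0.1982967737973771 [[-0.025, 0.996, -0.08, 0.438], [-1.0, -0.023, 0.019, 0.139], [0.018, 0.08, 0.997, 1.485], [0.0, 0.0, 0.0, 1.0]]
{'t': 0.1, 'q': array([-7.77618961e+01,  1.87308950e+01, -1.10855713e+01,  6.02741591e+01,
        1.46620987e-03,  8.23100670e+01]), 'dq': array([-0.13586001, -0.13239973,  0.20666046,  0.02522457,  0.03189719,
        0.00264657]), 'effort': array([ 1.67605867e-03, -4.44238150e+01,  2.63039660e+01,  7.87872792e-03,
       -7.72406975e-05, -5.49386627e-06]), 'eef_pos': array([ 0.18736252, -0.51655659,  0.23055664]), 'ee_rot': array([[ 9.40121499e-01,  3.40839363e-01, -3.10274170e-04],
       [ 3.40839422e-01, -9.40120249e-01,  1.55119133e-03],
       [ 2.37012035e-04, -1.56406198e-03, -9.99998749e-01]]), 'wrist_force': array([-0.34211618, -0.27636332, -0.18620107]), 'moment': array([-0.07082397,  0.0443572 , -0.00522268]), 'grasp_force': 0.0, 'gripper_width': 0.0854073597775442}
```

View pics/scene0.png

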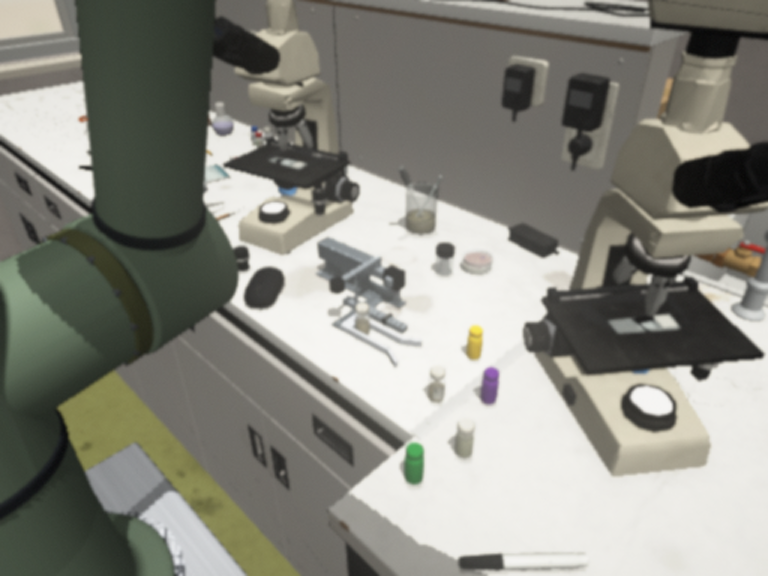

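View pics/top0.png

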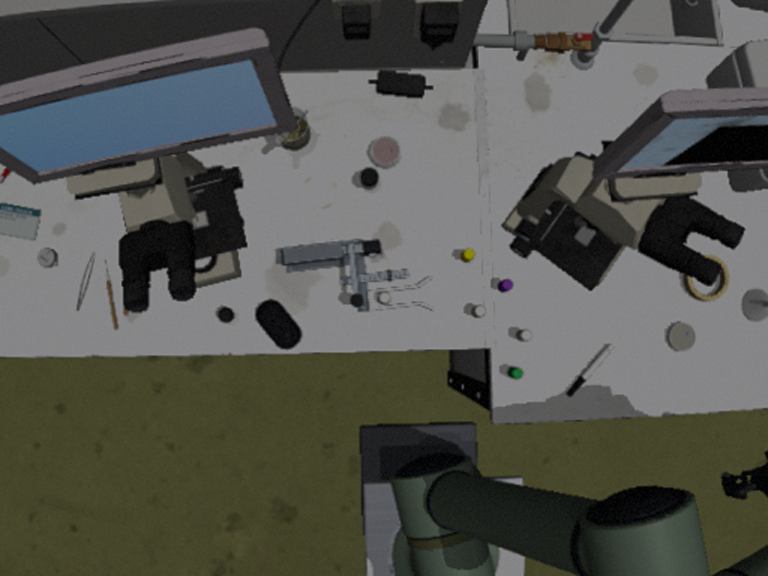

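The loose white vials are at scene (437,384) and (465,438), and vial_c is in the lane at (362,318). The green (414,463), purple (490,386) and yellow (475,342) ones are look-alikes, because the description asks for white caps. I'll confirm this in enlarged crops.

```bash
python3 - <<'E'
from h import *
import pickle
c=pickle.load(open("scene0.pkl","rb")); t=pickle.load(open("top0.pkl","rb"))
def crop(f,x0,y0,x1,y1,s,name):
    im=cv2.resize(f[y0:y1,x0:x1],None,fx=s,fy=s,interpolation=cv2.INTER_CUBIC)
    im=np.clip(im.astype(float)*(1.6 if 't_' in name else 1),0,255).astype(np.uint8)
    for x in range((x0+9)//10*10,x1,10): cv2.putText(im,str(x),((x-x0)*s,10),0,.3,(0,0,255)); cv2.line(im,((x-x0)*s,12),((x-x0)*s,18),(0,0,255))
    for y in range((y0+9)//10*10,y1,10): cv2.putText(im,str(y),(0,(y-y0)*s+4),0,.3,(0,0,255))
    cv2.imwrite("pics/"+name,im)
crop(c["frame"],200,155,340,325,3,"s_a.png")
crop(c["frame"],205,150,290,245,6,"s_fix.png")
crop(t["frame"],180,150,360,255,4,"t_fix.png")
X=cloud(c)
# vials: scene px
for n,u,v in(("v1",437/1.5,374/1.5),("v2",465/1.5,425/1.5),("vc",362/1.5,310/1.5),("gr",276,300),("pu",327,250),("ye",317,220)):
    print(n,np.round(atd(c,u,v),4))
Xt=cloud(t)
for n,u,v in(("v1",479/1.5,310/1.5),("v2",524/1.5,334/1.5),("vc",384/1.5,297/1.5)):
    print(n,np.round(atd(t,u,v),4), np.round(atz(t,u,v,.054),4))
print(np.nanmedian(X[...,2][330:345,280:300]),np.round(atd(t,290,200),4),np.round(atd(c,280,240),4))
E
```

```text
v1 [ 0.4785 -0.0787  0.0499]
v2 [ 0.4285 -0.1656  0.0553]
vc [0.5062 0.1005 0.0522]
gr [ 0.3574 -0.1458  0.0538]
pu [ 0.5275 -0.1327  0.0505]
ye [ 0.5901 -0.0597  0.0528]
v1 [ 0.4847 -0.0736  0.0535] [ 0.4847 -0.0735  0.054 ]
v2 [ 0.436  -0.1601  0.0529] [ 0.436  -0.1599  0.054 ]
vc [0.5146 0.1087 0.0483] [0.5143 0.1088 0.054 ]
-0.0015763821419800261 [ 0.5088  0.006  -0.0019] [ 5.274e-01 -5.700e-03 -5.000e-04]
```

View pics/s_fix.png

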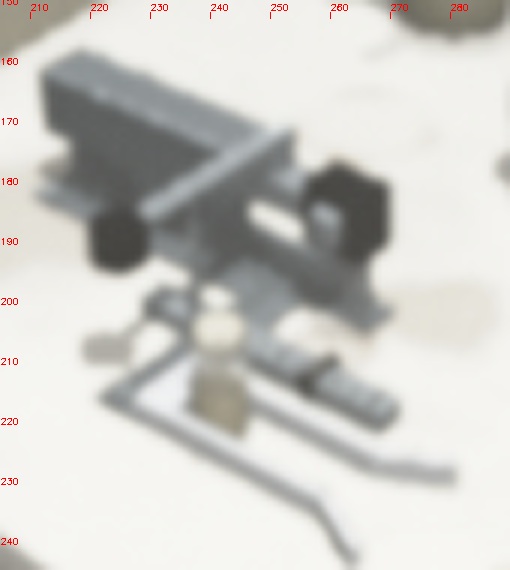

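View pics/t_fix.png

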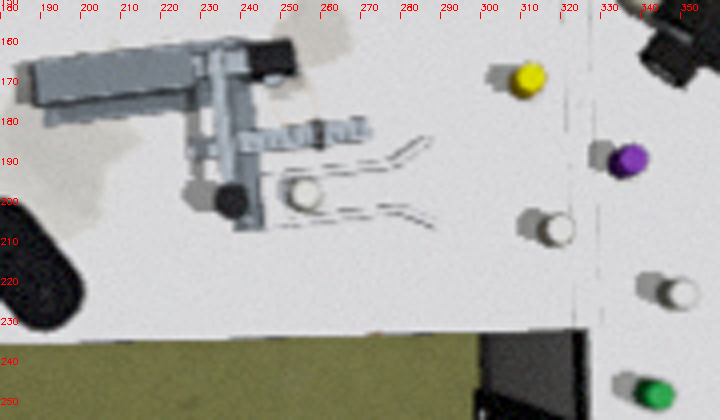

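View pics/s_a.png

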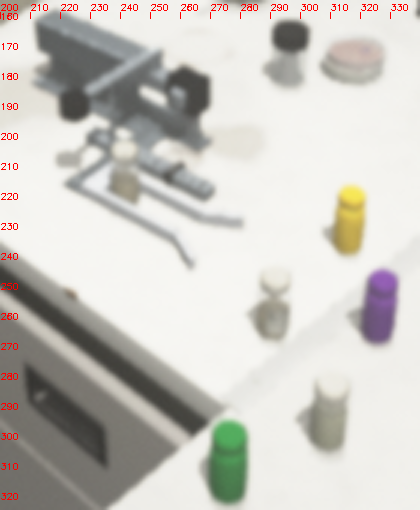

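Confirmed: two white-capped loose vials at top (319,207) and (349,223), and the coloured ones are elsewhere. Next I'll fit the fixture pose from picked features.

```bash
cat > fit.py <<'E'
from h import *
import pickle
from scipy.optimize import least_squares
c=pickle.load(open("scene0.pkl","rb")); t=pickle.load(open("top0.pkl","rb"))
s=lambda x,y:(205+x/6,150+y/6); q=lambda x,y:(180+x/4,150+y/4)
# (cam,px,height,fixture xy or None components)
obs=[(c,s(103,397),.014,(20,None)),(c,s(318,505),.014,(17,82)),(c,s(376,467),.014,(-17,82)),(c,s(210,455),.014,(17,None)),
(c,s(394,410),.012,(-45,67)),(t,q(390,163),.014,(-17,82)),(t,q(395,208),.014,(17,82)),(t,q(370,129),.012,(-45,67)),
(t,q(280,173),.014,(-17,None)),(t,q(282,226),.014,(17,None)),(t,q(35,62),.068,(-115,-171)),(t,q(37,105),.068,(-85,-171)),
(t,q(295,58),.068,(-100,17)),(c,s(85,50),.068,(-115,-171)),(c,s(42,72),.068,(-85,-171)),(t,q(231,201),.08,(0,-40)),
(t,q(305,193),.054,(0,13)),(c,s(218,325),.054,(0,13))]
W=[atz(a,*p,z)[:2] for a,p,z,_ in obs]
def loc(th,w):
    d=(w-th[:2]); co,si=np.cos(th[2]),np.sin(th[2])
    return np.array([co*d[0]+si*d[1],-si*d[0]+co*d[1]])*1000
def res(th):
    r=[]
    for w,o in zip(W,obs):
        l=loc(th,w)
        r+=[l[k]-o[3][k] for k in(0,1) if o[3][k] is not None]
    return np.array(r)
so=least_squares(res,[.51,.117,np.pi],x_scale=[.01,.01,.01],loss="soft_l1",f_scale=3)
print(so.x)
for w,o in zip(W,obs): print("S" if o[0] is c else "T",o[3],loc(so.x,w).round(1))
np.save("fix.npy",so.x)
E
python3 fit.py
python3 - <<'E'
from h import *
import pickle
for n in("scene","top"):
    c=pickle.load(open(n+"0.pkl","rb")); X=cloud(c)
    # caps of the loose vials
    for x,y in((.482,-.076),(.432,-.163)):
        m=(np.hypot(X[...,0]-x,X[...,1]-y)<.025)&(X[...,2]>.02); P=X[m]
        print(n,len(P),P.min(0).round(4),P.max(0).round(4),P[P[:,2]>.045].mean(0).round(4))
E
```

```text
[0.50941146 0.1194513  3.22714652]
S (20, None) [ 26.2 -27. ]
S (17, 82) [22.3 84.4]
S (-17, 82) [-9.7 87.5]
S (17, None) [26.2 32. ]
S (-45, 67) [-44.7  69.2]
T (-17, 82) [-20.4  77.7]
T (17, 82) [13.2 77.6]
T (-45, 67) [-47.3  66. ]
T (-17, None) [-21.9  -4.1]
T (17, None) [17.2 -6.9]
T (-115, -171) [-116.8 -170.7]
T (-85, -171) [ -85.8 -172.4]
T (-100, 17) [-99.4  14.8]
S (-115, -171) [-110.8 -167.3]
S (-85, -171) [ -83.4 -168.1]
T (0, -40) [ -1.9 -41.6]
T (0, 13) [-3.1 11.6]
S (0, 13) [-0.9 13.6]
scene 193 [ 0.4701 -0.0862  0.0201] [ 0.493  -0.0644  0.0551] [ 0.481  -0.0758  0.0513]
scene 231 [ 0.4216 -0.1744  0.0201] [ 0.4443 -0.152   0.0558] [ 0.4317 -0.1639  0.0516]
top 61 [ 0.4727 -0.0844  0.02  ] [ 0.4962 -0.0627  0.0592] [ 0.4848 -0.0743  0.0525]
top 60 [ 0.4232 -0.172   0.0204] [ 0.4441 -0.1528  0.0597] [ 0.4344 -0.1629  0.0533]
```

```bash
python3 - <<'E'
from h import *
import pickle
th=np.load("fix.npy"); co,si=np.cos(th[2]),np.sin(th[2])
for n in("scene","top"):
    c=pickle.load(open(n+"0.pkl","rb")); X=cloud(c).reshape(-1,3)
    d=X[:,:2]-th[:2]; L=np.c_[co*d[:,0]+si*d[:,1],-si*d[:,0]+co*d[:,1],X[:,2]]*1000
    print(n,"lane cross-section y 28..80: x bin: max z, mean z")
    m=(L[:,1]>28)&(L[:,1]<80)
    for b in range(-60,40,3):
        k=m&(L[:,0]>=b)&(L[:,0]<b+3)
        if k.sum(): print(b,k.sum(),np.percentile(L[k,2],[50,90]).round(1),end=" | ")
    print()
    k=(L[:,2]>62)&(L[:,2]<73)&(L[:,1]<-60)&(L[:,1]>-180)&(abs(L[:,0]+100)<25); P=L[k]
    print("sleeve",np.percentile(P,[2,50,98],axis=0).round(1).tolist(),"slope",np.polyfit(P[:,1],P[:,0],1).round(3))
    k=(L[:,2]>60)&(L[:,1]>-15)&(L[:,1]<30)&(L[:,0]<-70)&(L[:,0]>-130); P=L[k]; print("grip",np.percentile(P,[2,50,98],axis=0).round(1).tolist())
    k=(L[:,2]>9)&(L[:,2]<20)&(abs(L[:,0]+45)<10)&(L[:,1]>20)&(L[:,1]<85); P=L[k]; print("bar",np.percentile(P,[2,50,98],axis=0).round(1).tolist(),"slope",np.polyfit(P[:,1],P[:,0],1).round(3))
    k=(L[:,2]>7)&(L[:,2]<22)&(abs(L[:,0])<24)&(L[:,1]>30)&(L[:,1]<81)
    for sg in(1,-1):
        P=L[k&(L[:,0]*sg>5)]
        if len(P)>3: print("rail",sg,len(P),np.percentile(P,[2,50,98],axis=0).round(1).tolist(),"slope",np.polyfit(P[:,1],P[:,0],1).round(3))
    k=(L[:,2]>44)&(np.hypot(L[:,0],L[:,1]-12)<18); P=L[k]; print("vc",P.mean(0).round(1),P.min(0).round(1),P.max(0).round(1))
E
```

```text
scene lane cross-section y 28..80: x bin: max z, mean z
-60 8 [-0.5  1. ] | -57 14 [ 2.2 11.7] | -54 17 [10.9 13.1] | -51 18 [10.4 12.6] | -48 19 [10.1 12.2] | -45 27 [ 9.2 12.4] | -42 48 [ 5.6 10.5] | -39 16 [-0.2 10.1] | -36 1 [0.4 0.4] | -24 9 [12.9 13.4] | -21 48 [ 8.6 13.5] | -18 61 [ 5.  12.3] | -15 14 [-0.3  0.7] | -12 15 [-0.4  0.5] | -9 18 [-0.4  0.5] | -6 15 [-0.5  1. ] | -3 13 [-0.  1.] | 0 2 [-0.3  0.3] | 9 5 [12.3 12.9] | 12 22 [13.3 14.2] | 15 83 [ 5.8 12.8] | 18 19 [-0.2  2.4] | 21 19 [-0.4  0.8] | 24 20 [-0.5  0.4] | 27 12 [-0.5  0.6] | 30 21 [-0.5  1.2] | 33 24 [-0.7  0.3] | 36 16 [-1.2  0.8] | 39 17 [-0.7  0.5] | 
sleeve [[-116.5, -175.9, 62.7], [-99.2, -116.5, 66.7], [-86.4, -63.4, 68.6]] slope [-2.0000e-03 -1.0035e+02]
grip [[-111.7, -14.4, 60.9], [-97.9, 0.5, 66.7], [-90.5, 12.3, 68.4]]
bar [[-54.1, 22.5, 9.2], [-45.5, 39.6, 11.5], [-36.9, 63.6, 15.5]] slope [ -0.086 -42.329]
rail 1 62 [[10.3, 32.5, 7.6], [15.5, 54.0, 12.4], [17.9, 79.2, 14.6]] slope [6.0000e-03 1.4676e+01]
rail -1 58 [[-22.3, 33.1, 7.3], [-18.5, 53.7, 12.3], [-15.3, 79.0, 15.3]] slope [-1.6000e-
[... 645 characters left out ...]
7.1] | 18 16 [-1.1  0.5] | 21 17 [-0.1  1.9] | 24 17 [1.3 4.2] | 27 17 [-1.   2.2] | 30 18 [-0.9  2.4] | 33 18 [-2.6  1.8] | 36 18 [-0.3  4.2] | 39 19 [-2.1  2.1] | 
sleeve [[-118.4, -173.1, 62.4], [-103.0, -117.0, 66.9], [-88.8, -62.1, 72.2]] slope [-8.00000e-03 -1.04138e+02]
grip [[-115.5, -14.5, 61.8], [-103.2, -1.8, 66.9], [-88.9, 12.1, 72.6]]
bar [[-54.6, 21.8, 9.4], [-47.4, 38.4, 12.5], [-40.5, 61.9, 17.2]] slope [-3.900e-02 -4.595e+01]
rail 1 35 [[8.8, 31.0, 7.2], [12.5, 54.4, 12.4], [15.3, 79.1, 18.9]] slope [-0.031 14.113]
rail -1 32 [[-23.7, 31.5, 8.0], [-20.9, 55.4, 12.5], [-14.0, 79.4, 18.7]] slope [-8.0000e-03 -2.0076e+01]
vc [-4.2 10.6 52.3] [-13.2  -0.3  44.6] [ 5.1 20.3 58.4]
```

```bash
cat >> h.py <<'E'
TH=np.load("fix2.npy")
def fixR(th=TH):
    c,s=np.cos(th[2]),np.sin(th[2]); return np.array([[c,-s],[s,c]])
def w(x,y,z):  # fixture mm -> world m
    p=TH[:2]+fixR()@np.array([x,y])/1000; return np.array([*p,z])
def loc(p): return fixR().T@(np.array(p)[:2]-TH[:2])*1000
def rot(sg=1):
    y=np.array([*fixR()[:,0],0])*sg; z=np.array([0,0,-1.]); return np.c_[np.cross(y,z),y,z]
def near(c,p,r=.02,zmin=.04,zmax=.07):
    X=cloud(c); m=(np.hypot(X[...,0]-p[0],X[...,1]-p[1])<r)&(X[...,2]>zmin)&(X[...,2]<zmax); P=X[m]
    return ((P.min(0)+P.max(0))/2)[:2],P.mean(0)[:2],len(P)
E
python3 - <<'E'
import numpy as np
t=np.load("fix.npy"); c,s=np.cos(t[2]),np.sin(t[2])
t[:2]+=np.array([c,s])*-.003; t[2]+=.007; np.save("fix2.npy",t); print(t)
E
python3 - <<'E'
from h import *
for sg in(1,-1):
    for p in([.15,-.38,.25],[.40,-.075,.22],[.483,-.075,.018],[.433,-.163,.018],w(0,60,.018),w(-100,0,.036)):
        q=ctrl.inverse_kinematics(np.array(p),rot(sg)); print(sg,np.round(p,3),None if q is None else np.round(q,0))
for u in([.483,-.075],[.433,-.1635]): print(loc(u))
E
```

```text
[0.51240049 0.11970765 3.23414652]
1 [ 0.15 -0.38  0.25] [ -79.    3.  -28.   59.    0. -174.]
1 [ 0.4   -0.075  0.22 ] [ -21.    4.  -31.   55.    0. -116.]
1 [ 0.483 -0.075  0.018] [ -17.   27.  -35.   28.    0. -113.]
1 [ 0.433 -0.163  0.018] [ -30.   25.  -39.   26.    0. -125.]
1 [0.518 0.06  0.018] [ -2.  30. -30.  30.   0. -97.]
1 [0.612 0.129 0.036] [  5.  37. -12.  41.   0. -90.]
-1 [ 0.15 -0.38  0.25] [-79.   3. -28.  59.   0.   6.]
-1 [ 0.4   -0.075  0.22 ] [-21.   4. -31.  55.   0.  64.]
-1 [ 0.483 -0.075  0.018] [-17.  27. -35.  28.   0.  67.]
-1 [ 0.433 -0.163  0.018] [-30.  25. -39.  26.   0.  55.]
-1 [0.518 0.06  0.018] [ -2.  30. -30.  30.   0.  83.]
-1 [0.612 0.129 0.036] [  5.  37. -12.  41.   0.  90.]
[ 47.26988245 191.15704753]
[105.23520753 274.65717381]
```

```bash
python3 - <<'E'
from h import *
import pickle
R=rot(-1)
ctrl.line_to([.15,-.38,.25],v=.25)
ctrl.reach(np.array([.40,-.075,.22]),R)
ctrl.move_gripper(.05,20)
ctrl.line_to([.483,-.075,.10],R,v=.25)
ctrl.line_to([.483,-.075,.018],v=.12)
ctrl.move_gripper(.0,20); s=ctrl.get_state(); print(s["t"],s["gripper_width"],s["grasp_force"],s["eef_pos"],s["wrist_force"])
print(ctrl.line_to(w(0,140,.018),v=.1)); s=ctrl.get_state(); print(s["t"],s["gripper_width"],s["eef_pos"],s["wrist_force"])
ctrl.move_gripper(.045)
p=s["eef_pos"]
ctrl.line_to([p[0],p[1],.10],v=.25); ctrl.line_to([p[0]-.06,p[1]-.12,.16],v=.3)
c=cam("scene");t=cam("top"); pickle.dump((c,t),open("1.pkl","wb"))
for a in(c,t): print(p[:2].round(4),near(a,p))
im=cv2.resize(c["frame"][150:300,190:340],None,fx=4,fy=4,interpolation=cv2.INTER_CUBIC); cv2.imwrite("pics/s1.png",im)
print(ctrl.get_state()["t"])
E
```

```text
4.6417 0.023359754975204854 21.367643773555756 [ 0.48378378 -0.0752316   0.01882105] [-0.29936921  0.16066385  6.44487721]
False
5.4917 0.023314058886504185 [ 0.52649325 -0.01969875  0.01881522] [-0.24182137  0.05086448  4.45876136]
[ 0.5265 -0.0197] (array([ 0.52376116, -0.01926085]), array([ 0.52212315, -0.02123301]), 85)
[ 0.5265 -0.0197] (array([ 0.52585875, -0.01792147]), array([ 0.5257465 , -0.01850677]), 46)
7.05
```

View pics/s1.png

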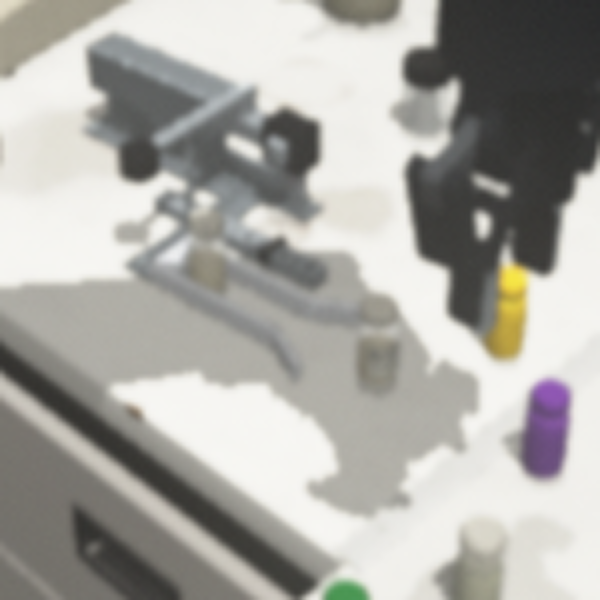

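v1 stands upright just before the mouth, at crop (378,345). The known gripper position now gives me each camera's bias, so I'll refine the lane centre with it.

```bash
python3 - <<'E'
from h import *
import pickle
p=np.array([.5265,-.0197])
for n,c in zip(("S","T"),pickle.load(open("1.pkl","rb"))):
    X=cloud(c).reshape(-1,3); d=(X[:,:2]-TH[:2])@fixR()*1000; L=np.c_[d,X[:,2]*1000]
    lp=loc(p); 
    def cap(x,y):
        P=L[(np.hypot(L[:,0]-x,L[:,1]-y)<20)&(L[:,2]>46)&(L[:,2]<62)]; return P.mean(0)[:2].round(1),((P.min(0)+P.max(0))/2)[:2].round(1)
    print(n,"gripped",lp.round(1),"v1",cap(*lp),"vc",cap(0,12))
    for y0,y1 in((28,46),(46,64),(64,82)):
        o=[]
        for sg in(1,-1):
            P=L[(L[:,1]>y0)&(L[:,1]<y1)&(L[:,2]>10.5)&(L[:,2]<20)&(abs(L[:,0]-sg*17)<12)]
            o.append(((np.percentile(P[:,0],5)+np.percentile(P[:,0],95))/2,np.median(P[:,0]),len(P)))
        print((y0,y1),np.round(o,1).tolist(),"mid",round((o[0][0]+o[1][0])/2,1),round((o[0][1]+o[1][1])/2,1))
E
```

```text
S gripped [ -1.2 140.1] v1 (array([  2.6, 140.8]), array([  1.6, 139.5])) vc (array([ 2.5, 12.4]), array([ 0.7, 10.3]))
(28, 46) [[16.8, 18.3, 15.0], [-16.0, -15.5, 15.0]] mid 0.4 1.4
(46, 64) [[18.2, 18.3, 16.0], [-17.1, -16.1, 13.0]] mid 0.5 1.1
(64, 82) [[18.4, 18.6, 18.0], [-17.1, -16.4, 15.0]] mid 0.7 1.1
T gripped [ -1.2 140.1] v1 (array([ -0.7, 139. ]), array([ -0.7, 139.1])) vc (array([-1.2, 10.6]), array([-0.9,  9.9]))
(28, 46) [[14.0, 15.6, 11.0], [-18.1, -18.4, 12.0]] mid -2.0 -1.4
(46, 64) [[15.5, 15.7, 10.0], [-17.9, -17.7, 10.0]] mid -1.2 -1.0
(64, 82) [[15.6, 15.6, 11.0], [-18.7, -19.1, 12.0]] mid -1.5 -1.7
```

```bash
python3 - <<'E'
import numpy as np
t=np.load("fix2.npy"); c,s=np.cos(t[2]),np.sin(t[2]); t[:2]+=np.array([[c,-s],[s,c]])@np.array([-.0018,-.001]); np.save("fix2.npy",t)
E
cat >> h.py <<'E'
def st(tag=""):
    s=ctrl.get_state(); p=s["eef_pos"]; print(tag,"t",round(s["t"],2),"loc",loc(p).round(1),"z",round(p[2],4),"w",round(s["gripper_width"],4),"gf",round(s["grasp_force"],1),"F",s["wrist_force"].round(1)); return s
E
python3 - <<'E'
from h import *
R=rot(-1); p=np.array([.5265,-.0197]); 
ctrl.line_to([*p,.10],v=.3); ctrl.line_to([*p,.018],v=.15); st("over")
ctrl.move_gripper(0,20); st("grip")
ctrl.line_to(w(0,118,.018),R,v=.08); ctrl.hold(.1); s=st("mouth"); off=loc(s["eef_pos"])[0]
g=ctrl.line_to(w(-off,90,.018),v=.08,guard=8); s=st(f"a {g}")
g=ctrl.line_to(w(-off,45,.018),v=.08,guard=8); s=st(f"b {g}")
E
```

```text
over t 8.39 loc [  0.2 141.9] z 0.0188 w 0.0452 gf 0.0 F [-0.4 -0.2  0.1]
grip t 8.7 loc [ -0.4 141.5] z 0.0193 w 0.023 gf 20.7 F [-2.1 -1.   6.9]
mouth t 9.24 loc [ -1.4 117.6] z 0.0193 w 0.023 gf 20.7 F [-0.1 -0.7  6.7]
a False t 9.74 loc [ 0.  89.5] z 0.0192 w 0.0234 gf 20.7 F [ 0.4 -0.6  6.1]
b False t 10.45 loc [ 0.  44.7] z 0.0192 w 0.0232 gf 20.8 F [ 0.1 -0.1  6.7]
```

```bash
python3 - <<'E'
from h import *
off=-1.4
g=ctrl.line_to(w(1.4,31,.018),v=.02,guard=2.5); st(f"push {g}")
ctrl.move_gripper(.038); s=st("open"); l=loc(s["eef_pos"])
ctrl.line_to(w(*l,.10),v=.25); st()
# v2
ctrl.line_to([.433,-.163,.10],v=.35); ctrl.move_gripper(.05); ctrl.line_to([.4345,-.1643,.018],v=.15); st("at v2")
ctrl.move_gripper(0,20); st("grip")
ctrl.line_to(w(1.4,118,.018),v=.1); ctrl.hold(.1); s=st("mouth")
E
```

```text
push True t 10.71 loc [ 0.  44.6] z 0.0193 w 0.0234 gf 20.5 F [ 0.6 -0.5  4.5]
open t 11.0 loc [ 0.9 44.8] z 0.0184 w 0.0382 gf 0.0 F [-0.  -0.9 -0.1]
 t 11.47 loc [ 0.4 44.9] z 0.1007 w 0.0378 gf 0.0 F [-0.2 -0.4 -0.1]
at v2 t 13.32 loc [105.3 276.7] z 0.0184 w 0.05 gf 0.0 F [-1.1 -0.1 -0.5]
grip t 13.67 loc [104.8 277.1] z 0.019 w 0.0233 gf 20.9 F [-0.8  0.9  6.8]
mouth t 15.82 loc [  0.7 118.8] z 0.019 w 0.0231 gf 21.0 F [-1.1 -2.   5.6]
```

The first push stopped on a false guard trip, leaving v1 at y≈44.6. I'll let v2 push the file closed.

```bash
python3 - <<'E'
from h import *
g=ctrl.line_to(w(.8,88,.018),v=.08,guard=8); s=st(f"a {g}"); x=.8-loc(s["eef_pos"])[0]
g=ctrl.line_to(w(x,70,.018),v=.06,guard=8); s=st(f"b {g}")
for y in np.arange(68,56.9,-1):
    g=ctrl.line_to(w(x,y,.018),v=.03,guard=8); ctrl.hold(.05); s=st(f"{y} {g}"); 
    if g or abs((fixR().T@s["wrist_force"][:2])[1])>4: break
ctrl.move_gripper(.038); s=st("open"); l=loc(s["eef_pos"])
ctrl.line_to(w(*l,.11),v=.25); ctrl.line_to(w(90,150,.18),v=.35)
import pickle
c=cam("scene"); t=cam("top"); pickle.dump((c,t),open("2.pkl","wb"))
for a in(c,t):
    X=cloud(a).reshape(-1,3); d=(X[:,:2]-TH[:2])@fixR()*1000; L=np.c_[d,X[:,2]*1000]
    for y in(12,36,60):
        P=L[(abs(L[:,0])<15)&(abs(L[:,1]-y)<12)&(L[:,2]>46)&(L[:,2]<62)]; print(y,P.mean(0).round(1),len(P))
A=cv2.resize(c["frame"][150:250,205:305],None,fx=4,fy=4,interpolation=cv2.INTER_CUBIC)
B=np.clip(1.8*cv2.resize(t["frame"][160:220,220:300],None,fx=5,fy=6.6667,interpolation=cv2.INTER_CUBIC).astype(float),0,255).astype(np.uint8)
cv2.imwrite("pics/s2.png",np.hstack([A,B])); print(ctrl.get_state()["t"])
E
```

```text
a False t 16.34 loc [-0.3 87. ] z 0.019 w 0.0235 gf 21.0 F [ 0.  -0.4  6.3]
b False t 16.79 loc [-0.1 69.2] z 0.019 w 0.0235 gf 21.0 F [ 0.4 -1.6  6.6]
68.0 False t 17.09 loc [-0.1 67.9] z 0.019 w 0.0234 gf 21.1 F [-0.2 -2.   7.6]
67.0 False t 17.39 loc [-0.1 67.2] z 0.019 w 0.0236 gf 21.1 F [ 0.6 -3.7  6.4]
66.0 False t 17.69 loc [-0.1 66.3] z 0.019 w 0.0229 gf 21.1 F [-0.2 -3.3  6.2]
65.0 False t 17.99 loc [-0.1 65.3] z 0.019 w 0.0231 gf 21.1 F [ 0.5 -3.5  7. ]
64.0 False t 18.29 loc [-0.1 64.3] z 0.019 w 0.0233 gf 21.1 F [ 1.2 -3.6  6.1]
63.0 False t 18.59 loc [-0.1 63.3] z 0.019 w 0.0233 gf 21.1 F [ 0.5 -2.9  6.4]
62.0 False t 18.89 loc [-0.1 62.3] z 0.019 w 0.0234 gf 21.1 F [ 2.  -4.4  6. ]
open t 19.18 loc [ 1.6 61.4] z 0.0177 w 0.0379 gf 0.0 F [-0.6  0.   0.9]
12 [ 3.8 13.  51.3] 55
36 [ 4.1 37.9 51.5] 57
60 [ 3.3 61.5 51.5] 59
12 [ 0.7 11.6 53.2] 45
36 [ 0.7 36.1 52.7] 43
60 [ 0.6 60.4 52.8] 42
20.3583
```

View pics/s2.png

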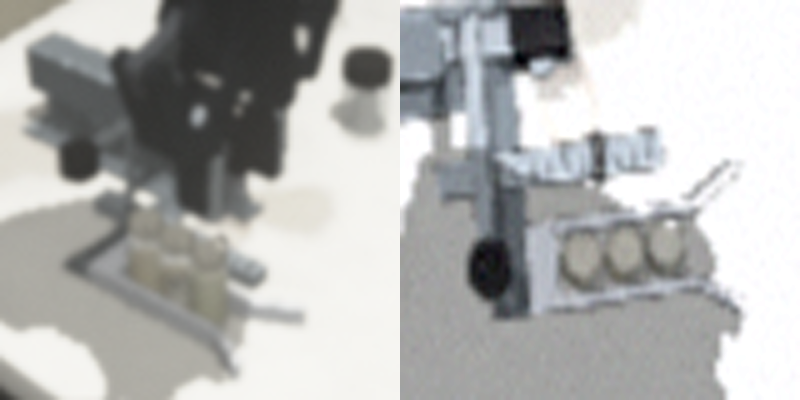

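The vials stand in tight file at about 12.5, 37 and 61 mm. Next I'll locate the clip line from the intensity profile along the bar.

```bash
cat >> h.py <<'E'
def proj(c,P):
    T=np.linalg.inv(np.array(c["pose"])); P=np.atleast_2d(P); q=P@T[:3,:3].T+T[:3,3]; q=q*[1,-1,-1]
    return cv2.projectPoints(q,np.zeros(3),np.zeros(3),K(c),np.array([c["k1"],0,0,0,0.]))[0][:,0]
E
python3 - <<'E'
from h import *
import pickle
for n,xs,yb in(("scene",3.5,.5),("top",.5,-1.0)):
    c=pickle.load(open(n+"0.pkl","rb")); f=cv2.cvtColor(c["frame"],cv2.COLOR_BGR2GRAY).astype(np.float32)
    ys=np.arange(6,72,2.); prof=[]
    for dx in(-5,-2.5,0,2.5,5):
        uv=proj(c,np.array([w(-45+xs+dx,y+yb,.0145) for y in ys])).astype(np.float32)
        prof.append(cv2.remap(f,uv[:,0].reshape(1,-1),uv[:,1].reshape(1,-1),cv2.INTER_CUBIC)[0])
    print(n); print(ys.astype(int).tolist())
    for p in prof: print(p.astype(int).tolist())
c=pickle.load(open("scene0.pkl","rb"))
A=cv2.resize(c["frame"][180:225,225:275],None,fx=14,fy=13,interpolation=cv2.INTER_CUBIC)[:590]
cv2.imwrite("pics/clip.png",A)
E
```

```text
scene
[6, 8, 10, 12, 14, 16, 18, 20, 22, 24, 26, 28, 30, 32, 34, 36, 38, 40, 42, 44, 46, 48, 50, 52, 54, 56, 58, 60, 62, 64, 66, 68, 70]
[212, 208, 205, 207, 209, 209, 206, 203, 192, 172, 148, 132, 125, 142, 168, 189, 203, 210, 215, 219, 221, 224, 226, 224, 224, 221, 218, 221, 224, 226, 229, 233, 238]
[195, 190, 189, 192, 195, 194, 194, 187, 175, 161, 143, 125, 122, 133, 155, 173, 186, 195, 198, 203, 205, 204, 208, 209, 205, 201, 197, 197, 204, 208, 210, 217, 228]
[181, 178, 176, 178, 182, 185, 180, 175, 166, 152, 134, 123, 122, 135, 150, 165, 174, 182, 189, 190, 189, 190, 190, 192, 191, 185, 177, 179, 186, 189, 188, 192, 205]
[177, 169, 166, 170, 175, 176, 174, 167, 155, 143, 132, 120, 119, 132, 153, 163, 168, 172, 178, 183, 182, 178, 179, 182, 182, 177, 170, 167, 174, 180, 177, 170, 177]
[175, 168, 162, 162, 168, 171, 168, 159, 150, 135, 121, 115, 116, 127, 147, 162, 165, 168, 171, 175, 177, 174, 172, 173, 176, 174, 165, 161, 167, 173, 170, 162, 158]
top
[6, 8, 10, 12, 14, 16, 18, 20, 22, 24, 26, 28, 30, 32, 34, 36, 38, 40, 42, 44, 46, 48, 50, 52, 54, 56, 58, 60, 62, 64, 66, 68, 70]
[97, 84, 87, 95, 102, 106, 107, 105, 102, 82, 62, 57, 53, 59, 82, 101, 108, 105, 104, 105, 106, 110, 114, 114, 111, 105, 93, 90, 98, 108, 122, 132, 133]
[95, 82, 90, 100, 109, 109, 106, 104, 108, 90, 69, 61, 55, 65, 86, 102, 110, 109, 110, 110, 110, 106, 106, 110, 112, 106, 98, 97, 105, 114, 124, 132, 135]
[99, 89, 91, 100, 109, 110, 103, 102, 106, 88, 64, 52, 41, 58, 89, 102, 105, 104, 109, 112, 112, 104, 101, 106, 111, 104, 92, 95, 104, 114, 117, 125, 133]
[106, 98, 94, 99, 108, 110, 102, 101, 102, 85, 59, 43, 38, 61, 93, 103, 98, 91, 97, 106, 109, 98, 95, 100, 107, 99, 86, 92, 101, 108, 108, 116, 127]
[114, 108, 101, 103, 106, 105, 93, 92, 93, 80, 64, 52, 48, 71, 99, 110, 101, 87, 90, 102, 104, 91, 91, 101, 111, 107, 99, 102, 106, 109, 110, 119, 128]
```

View pics/clip.png

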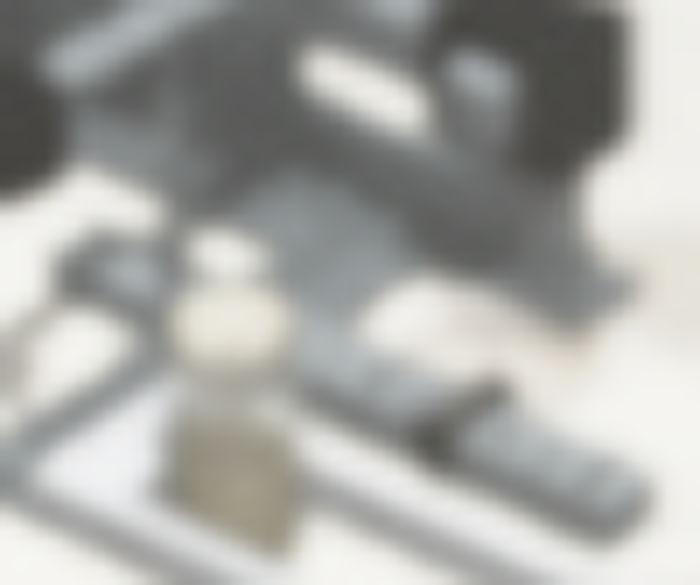

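Clip at y≈28.5 mm in both cameras, so the extension should be about 68.5 mm. Now I'll grip the arm and draw it out.

```bash
python3 - <<'E'
from h import *
R=rot(-1)
ctrl.line_to(w(90,150,.20),v=.3); ctrl.move_gripper(.055); ctrl.line_to(w(-100,0,.18),R,v=.3); s=st(); o=loc(s["eef_pos"])-[-100,0]
ctrl.line_to(w(-100-o[0],-o[1],.08),v=.2); g=ctrl.line_to(w(-100-o[0],-o[1],.036),v=.06,guard=10); st(f"down {g}")
ctrl.move_gripper(0,45); ctrl.hold(.3); s=st("grip")
E
```

```text
t 21.88 loc [-99.    0.4] z 0.1796 w 0.055 gf 0.0 F [-0.7 -0.4 -0.9]
down False t 23.41 loc [-101.2   -0.4] z 0.0361 w 0.0549 gf 0.0 F [-0.4 -0.4 -0.6]
grip t 24.09 loc [-100.    -0.4] z 0.0364 w 0.0234 gf 45.6 F [-5.9 -0.3  5.5]
```

```bash
python3 - <<'E'
from h import *
import pickle
s=ctrl.get_state(); l0=loc(s["eef_pos"]); x=-101
ctrl.line_to(w(x,30,.036),v=.05); st("30"); ctrl.line_to(w(x,68.3,.036),v=.05); ctrl.hold(.4); s=st("out"); print(loc(s["eef_pos"])-l0)
c=cam("scene"); t=cam("top"); pickle.dump((c,t),open("3.pkl","wb"))
A=cv2.resize(c["frame"][170:230,230:290],None,fx=8,fy=8,interpolation=cv2.INTER_CUBIC)
cv2.imwrite("pics/out.png",A)
E
```

```text
30 t 24.85 loc [-99.8  29.2] z 0.0364 w 0.0234 gf 45.6 F [-5.8  2.1  5.7]
out t 26.17 loc [-99.7  67. ] z 0.0364 w 0.0231 gf 45.7 F [-6.1  3.6  7.1]
[ 0.27452782 67.41440516]
```

View pics/out.png

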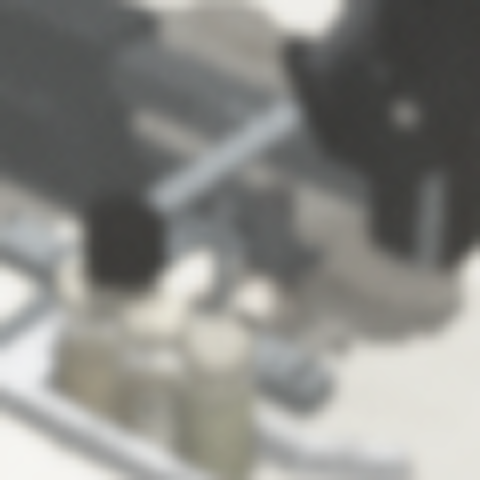

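```bash
python3 - <<'E'
from h import *
import pickle
c3,t3=pickle.load(open("3.pkl","rb"))
for n,a,b in(("scene",pickle.load(open("scene0.pkl","rb")),c3),("top",pickle.load(open("top0.pkl","rb")),t3)):
    r=[]
    for k,y in((a,-40),(b,27.5)):
        X=cloud(k).reshape(-1,3); d=(X[:,:2]-TH[:2])@fixR()*1000; L=np.c_[d,X[:,2]*1000]
        P=L[(np.hypot(L[:,0]-1,L[:,1]-y)<20)&(L[:,2]>66)&(L[:,2]<90)]
        Q=L[(L[:,0]<-20)&(L[:,0]>-75)&(abs(L[:,1]-y)<18)&(L[:,2]>70)&(L[:,2]<86)]
        r.append((P[:,1].mean(),(P[:,1].min()+P[:,1].max())/2,np.median(Q[:,1]),(Q[:,1].min()+Q[:,1].max())/2,len(P),len(Q)))
    print(n,np.round(r,1).tolist(),np.round(np.array(r[1])-r[0],1)[:4])
# clip in top0: centroid of dark bar pixels, fixture coordinates
for n,t,dx in(("top",pickle.load(open("top0.pkl","rb")),.5),("scene",pickle.load(open("scene0.pkl","rb")),3.5)):
    f=cv2.cvtColor(t["frame"],cv2.COLOR_BGR2GRAY).astype(np.float32); ys=np.arange(14,46,.5); pr=0
    for x in(-4,-2,0,2,4):
        uv=proj(t,np.array([w(-45+dx+x,y,.0145) for y in ys])).astype(np.float32)
        pr=pr+cv2.remap(f,uv[:,0].reshape(1,-1),uv[:,1].reshape(1,-1),cv2.INTER_CUBIC)[0]/5
    wt=np.clip(np.median(pr)-8-pr,0,None); print(n,"clip raw y",(wt*ys).sum()/wt.sum())
E
```

```text
scene [[-39.9, -43.2, -40.3, -43.0, 101.0, 67.0], [27.7, 25.3, 26.5, 24.7, 112.0, 73.0]] [67.5 68.5 66.8 67.7]
top [[-42.3, -42.4, -42.4, -42.3, 76.0, 66.0], [16.1, 16.0, 23.2, 24.4, 12.0, 44.0]] [58.4 58.5 65.6 66.7]
top clip raw y 28.032881499099332
scene clip raw y 29.498452470545853
```

```bash
python3 - <<'E'
from h import *
import pickle
for n,dx in(("top",.5),("scene",3.5)):
    t=pickle.load(open(n+"0.pkl","rb")); f=cv2.cvtColor(t["frame"],cv2.COLOR_BGR2GRAY).astype(np.float32)
    def prof(ys,z,xs):
        pr=0
        for x in xs:
            uv=proj(t,np.array([w(-45+dx+x,y,z) for y in ys])).astype(np.float32)
            pr=pr+cv2.remap(f,uv[:,0].reshape(1,-1),uv[:,1].reshape(1,-1),cv2.INTER_CUBIC)[0]/len(xs)
        return pr
    for a,b in((-82,-54),(50,84)):
        ys=np.arange(a,b,2.); print(n,list(zip(ys.astype(int).tolist(),prof(ys,.012,(-2,0,2)).astype(int).tolist())))
# bar height profile along y in depth
for n,dx in(("top",.5),("scene",3.5)):
    t=pickle.load(open(n+"0.pkl","rb")); X=cloud(t).reshape(-1,3); d=(X[:,:2]-TH[:2])@fixR()*1000
    for a,b in((-82,-54),(54,80)):
        m=(abs(d[:,0]+45-dx)<4.5)&(d[:,1]>a)&(d[:,1]<b); o=np.argsort(d[m,1])
        print(n,[(round(float(y),0),round(float(z)*1000)) for y,z in zip(d[m,1][o],X[m,2][o])][::2])
E
```

```text
top [(-82, 135), (-80, 136), (-78, 135), (-76, 137), (-74, 132), (-72, 114), (-70, 103), (-68, 96), (-66, 89), (-64, 78), (-62, 70), (-60, 70), (-58, 70), (-56, 77)]
top [(50, 102), (52, 108), (54, 109), (56, 97), (58, 92), (60, 98), (62, 107), (64, 115), (66, 119), (68, 127), (70, 134), (72, 135), (74, 134), (76, 134), (78, 135), (80, 134), (82, 134)]
scene [(-82, 209), (-80, 227), (-78, 236), (-76, 240), (-74, 240), (-72, 238), (-70, 231), (-68, 214), (-66, 189), (-64, 163), (-62, 145), (-60, 139), (-58, 143), (-56, 152)]
scene [(50, 181), (52, 183), (54, 179), (56, 172), (58, 168), (60, 173), (62, 179), (64, 179), (66, 174), (68, 175), (70, 191), (72, 216), (74, 232), (76, 239), (78, 240), (80, 241), (82, 241)]
top [(-81.0, 6), (-80.0, 6), (-78.0, 1), (-75.0, -6), (-74.0, 3), (-72.0, 1), (-69.0, 16), (-68.0, 4), (-66.0, 9), (-63.0, 9), (-62.0, 11), (-60.0, 13), (-59.0, 18), (-56.0, 9)]
top [(54.0, 7), (57.0, 11), (57.0, 11), (60.0, 13), (63.0, 11), (63.0, 13), (66.0, -3), (69.0, 0), (70.0, -3), (73.0, -1), (75.0, -3), (76.0, 3), (79.0, -4), (79.0, -3)]
scene [(-81.0, 0), (-78.0, 0), (-71.0, 2), (-69.0, 12), (-65.0, 11), (-61.0, 12), (-60.0, 11), (-58.0, 11), (-56.0, 13)]
scene [(54.0, 9), (55.0, 11), (57.0, 10), (58.0, 13), (60.0, 12), (62.0, 13), (64.0, 12), (64.0, 3), (64.0, 0), (65.0, 7), (65.0, 11), (65.0, 4), (67.0, -2), (70.0, -1), (73.0, 0), (74.0, -1), (76.0, -2), (78.0, 2), (79.0, -1)]
```

Same-camera anchors (bar ends, ticks, head at home) put the clip at about 30 mm, so the extension should be about 70. I'll draw it 2.4 mm further, check, and hand in.

```bash
python3 - <<'E'
from h import *
import pickle
ctrl.line_to(w(-101,70.7,.036),v=.02); ctrl.hold(.8); s=st("out")
c=cam("scene"); t=cam("top")
t0=pickle.load(open("top0.pkl","rb")); c0=pickle.load(open("scene0.pkl","rb"))
for n,a,b in(("S",c0,c),("T",t0,t)):
    X=cloud(b).reshape(-1,3); d=(X[:,:2]-TH[:2])@fixR()*1000; L=np.c_[d,X[:,2]*1000]
    for y in(12,36,60):
        P=L[(abs(L[:,0])<15)&(abs(L[:,1]-y)<12)&(L[:,2]>44)&(L[:,2]<58)]; print(n,y,P.mean(0).round(1) if len(P) else None,len(P))
A=cv2.resize(t["frame"][155:215,225:305],None,fx=9,fy=9,interpolation=cv2.INTER_CUBIC); A=np.clip(A*1.8,0,255).astype(np.uint8)
for z,y,x,col in((.0145,28.1,-44.5,(0,0,255)),(.0145,28.1,-50,(0,0,255)),(.0145,28.1,-38,(0,0,255))):
    u=(proj(t,[w(x,y,z)])[0]-[225,155]+.5)*9; cv2.circle(A,tuple(int(v) for v in u),3,col,-1)
cv2.imwrite("pics/final.png",A)
E
```

```text
out t 27.33 loc [-99.7  69.4] z 0.0364 w 0.0234 gf 45.7 F [-6.2  2.7  6.6]
S 12 [ 7.5 13.1 50.3] 41
S 36 [ 4.8 38.4 51.2] 58
S 60 [ 4.2 61.8 51.1] 65
T 12 [ 1.1  9.  52.1] 31
T 36 None 0
T 60 None 0
```

View pics/final.png

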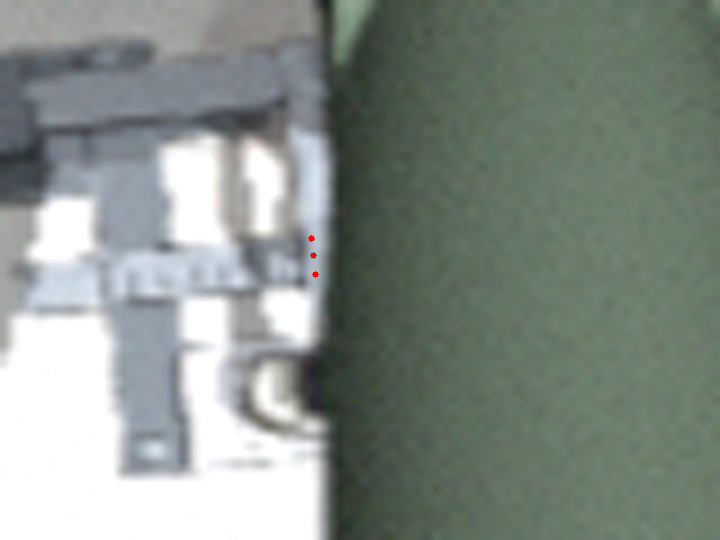

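The cross arm, at crop (310,200), now lies over the clip's projected position at (313,255). The robot arm hides the rest, but the vials visible in the scene view haven't moved. Drawn 69.8 mm and holding, so I'll hand in.

```bash
python3 -c "
from h import *
print(ctrl.close_job())"
```

```text
the job is handed in; nothing more can be done
None
```

I handed the job in with the three vials upright in single file against the end stop and the reading arm held about 69.8 mm out. I measured the clip's line at about 70 mm, give or take 1.5 mm, but the robot arm hid the pointer and clip, so I never saw them line up. No verdict came back.

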